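# Load a primed panel into a spring-bed panel holder

### The job

Load the white primed panel into the wooden panel holder so that it can be painted: press it down hard on its sprung bed with the fingertips and, keeping it pressed, slide it towards the head end so that it passes under the leaf spring and goes fully home against the head stop. Then let go of it and push the brass turn button by its peg until it lies square across the panel's tail. Only press and push with the fingers: lift nothing, do not push or pry the leaf spring itself, and leave the other things where they are.

Things in the scene. Friction and masses are not known exactly. Their poses are not given: they have to be found in the camera images.
- holder: wooden panel holder fixed to the table: plywood base 280 x 164 x 12 mm, a low wooden fence along each long side (inner faces at y = +-56.5 mm, outer +-76.5 mm, tops 27 mm high). Origin: centre of its underside, on the table, from which all heights are counted. x points to the head end (leaf spring, brass clamp plate; highest point 34 mm), -x to the open tail end, y to the fence with the turn button
- head_stop (a point): middle of the upright wooden face at the head end, x = +90 mm in the holder, that stops the panel's front edge: fully home, the panel's centre is 60 mm short of it, at x = +30 mm in the holder
- panel: hardboard panel primed white on top, 120 (x) x 110 x 6 mm, 60 to 130 g, origin at the centre of its underside. It starts loose on the bed near the tail, its centre at x = -58 to -28 mm in the holder, and must slide 58 to 88 mm. Its top is 30 mm high on the unpressed bed, 23 mm with the bed fully down, about 25.5 mm when pinched by the leaf after release. Its back slides easily on the bed (friction 0.2), its face grips fingertips well (0.9)
- bed (a joint): travel of the sprung dark wooden bed plate under the panel, m: 0 up (its top 24 mm high), 0.007 fully down on its stop (17 mm). It sinks level wherever it is pressed, from about 5 N, and is fully down at about 12 N; pressing harder on the stop gives the fingertips more grip on the panel
- leaf_lip (a point): middle of the lower front edge of the leaf spring's upturned lip at rest: x = +51.5 mm in the holder, 27.5 mm high, facing the tail. An unpressed panel runs square into the lip, its top 2.5 mm too high; pressed down 4 mm or more it passes below
- leaf: the leaf spring, steel, 90 mm wide across the holder, from its lip back to the clamp plate; origin at its clamped root, x = +118 mm in the holder, 30 mm high. Its belly (x = +70 mm in the holder) hangs down to 22 mm at rest; the pressed panel has to slide under and lift it, which takes 5 to 10 N along x. Its x axis is the holder's at rest and tilts 0.05 to 0.1 rad with the panel under it
- keeper (a joint): angle of the brass turn button, rad, anticlockwise from above: 0 along the left fence towards the tail, negative outwards; 1.571 (its stop) square across the panel, pointing to the holder's -y. Starts at -0.5 to 0, stays where it is left, about 1 N at the peg. Bar 61 x 12 x 6 mm, underside 27.5 mm high: it swings over the panel only when the leaf holds the panel down
- keeper_pivot (a point): pivot screw of the turn button on the left fence, x = -12 mm, y = +66.5 mm in the holder, 33.5 mm high (top of the bar)
- keeper_peg (a point): centre of the top of the upright steel peg on the turn button, by which it is pushed; peg 9 mm in diameter (12 mm at its head), from the bar's top (33.5 mm high) up to 55 mm, 42 mm from the pivot
- brush_a: paint brush with a light wooden handle, 232 mm long, lying at the right of the holder; bystander
- paint_jar: small closed paint jar, 54 mm wide, 62 mm high, at the right of the holder; bystander; origin under its centre
- cream_cup: paper cup with cream paint, 57 mm wide, 60 mm high, at the left of the holder's head end; bystander; origin under its centre
- marker_0: paint marker, 138 mm long, lying at the near right; bystander
- masking_tape: roll of masking tape, 101 mm wide, 24 mm high, at the right; bystander
- squeeze_c: squeeze bottle lying flat, 150 mm long, 40 mm high, at the left; bystander
- grey_cup: paper cup with grey paint, 52 mm wide, 54 mm high, at the right; bystander
Not all that is in view belongs to the job. What is meant by the panel is not blue, and is the larger of those in its own colour.

How it is judged (in metres and radians):
On the way, in this order (a step that is already met when the one before it is completed fails the run):
1. the panel is pressed down on the bed by the fingers, still in front of the leaf spring (value of joint bed above 0.003 m and contact force between the fingers and panel above 4 N and x of panel in the frame of holder below -0.004 m), for 0.1 s.
2. the panel is home under the leaf spring, the turn button still open (x of panel in the frame of holder above 0.0265 m and angle between the x axis of leaf and the x axis of holder, either way round above 0.03 rad and angle between the x axis of panel and the x axis of holder, either way round below 0.05 rad and value of joint keeper below 0.7 rad), for 0.2 s.
3. the turn button lies across the panel's tail (value of joint keeper above 1.4 rad), for 0.1 s.
At the end, for the whole second after the job is handed in: the panel lies within 3.5 mm of the head stop, square in the holder (0.05 rad), under the bent leaf spring and held down by it (its underside below height 22.5 mm), with the turn button across its tail within 0.17 rad of square; all at rest and nothing touched by the robot (x of panel in the frame of holder above 0.0265 m and angle between the x axis of leaf and the x axis of holder, either way round above 0.03 rad and angle between the x axis of panel and the x axis of holder, either way round below 0.05 rad and value of joint keeper above 1.4 rad and z of panel in the frame of holder below 0.0225 m and linear speed of panel below 0.01 m/s and velocity of joint keeper below 0.05 rad/s).
It fails at once if the panel is lifted off the bed or out of the holder (z of panel in the frame of holder above 0.032 m or angle between panel's own z axis and vertical above 0.12 rad).
It fails at once if the leaf spring is pushed or pried by the robot (contact force between any of the fingers, the arm and leaf above 2 N).
It fails at once if a bystander is shifted more than 30 mm or lifted (distance of any of brush_a, paint_jar, cream_cup, marker_0, masking_tape, squeeze_c, grey_cup from where it was at the start of the episode above 0.03 m).
It also fails if it takes over 53 s, if anything falls off the work surface, if the arm or the gripper's body presses on something with over 40 N, if the wrist force passes 120 N, or if a joint passes its speed limit or range.

### The arm

A 6-joint arm with a two-finger parallel gripper is mounted at the origin on a cart in front of the work surface, level with it; the furniture and walls round the work are solid. World frame = base frame: x ahead of the robot, y to its left, z up, the work surface at z = 0. Lengths are in mm, angles in rad, forces in N, time in s.
With the tool pointing down it reaches from about 400 to 925 mm from the base axis. Payload 12.5 kg.
Tool frame: the origin (TCP) lies between the finger pads; the fingertips stand 25 mm ahead of it and the grasp point (between the pads) lies 6 mm ahead of it; z points along the fingers, y is the line along which they close (so a half turn about z gives the same grasp; the last joint's range is limited). The gripper opens to 95 mm and grips with 3 to 60 N. Pads are 20 mm wide; open, the fingers measure 119 mm over their backs; the gripper's body (75 mm by 180 mm) begins 59 mm behind the grasp point.
Start: joints at [1.224, 0.491, 1.559, -0, 1.092, -0.106], TCP at [149.031, 606.987, 239.661] pointing down, gripper open.
Joint ranges: [-3.1, 3.1], [-0.84, 2.19], [0.05, 2.79], [-1.13, 4.28], [0.06, 2.93], [-2.69, 2.69]. Speed limits (rad/s): [2.22, 2.22, 2.79, 3.14, 3.14, 3.14].

### API

Orientations are given as [roll, pitch, yaw] about the fixed x, y, z axes, in that order (R = Rz(yaw) Ry(pitch) Rx(roll)).
In Python, from cell import state, read_camera, job_done, cut_out gives the robot as it stands. The module is installed in compiled form; this text tells all that it offers.
- The arm moves only by the tool jog_arm, never from a script. Its argument "motion" is a list of rows, each a list of 2 entries, a list of its own where there are three numbers: the shift along the tool's x, y, z in mm, then the turn about the tool's z in rad. A call has 1 to 5 rows; each row is the pose to reach, as a shift and turn from the pose commanded when the call began, along the tool's axes at that moment; what a row does not reach only later rows make up. A row lasts 1/10 s, in which the tool goes at most 50 mm and 8.59 degrees, less where a joint would pass 70% of its speed; a pose out of reach is approached as far as the arm can. A call with a gripper value outside its range is refused whole. "grip" is the closure, from 0 (fully open) to 1 (shut), set as the call begins (left out, the last holds). The fingers move at their own pace and stop on an object; the grip force is fixed at half the most. Time passes only in rows, so rows that repeat a pose let the fingers close. It gives the time, the measured TCP pose, the force, the opening and the grip force at its end, in the units of the state.
- state(): the state, without advancing time (a new reading comes with each control period).
- read_camera(name): name is "side" or "top"; returns a dict with "img" (420x560x3 uint8, blue, green, red), "vertical_fov" (degrees; the focal length in pixels is half the picture's height over the tangent of half this angle, whatever the lens; pixels are square), "cx", "cy" (the principal point, pixels), "extrinsics" (4x4, takes a point from camera to world coordinates). Camera axes: x right, y up, looking along -z (the intrinsics and any distortion apply to the point x, -y, -z); pixel columns grow to the right and rows downward; lengths in mm; the calibration is good to about 2 mm. A picture is of the moment at which its call begins. There is no depth.
- job_done(): hands the job in; it is judged then, once.
Trained networks look in a picture, given as the dict that the camera call returned (one of the last four; its "shot" number tells which), for a name from the list of things; names that differ only in an ending like _2 or _b are one class to them, and where a whole thing is asked for, a point or a joint stands for the part that bears it (a point fixed in the world has none). Each returns a list of dicts, best first, with "p" (0 to 1); they miss things now and then, are a little off and sometimes report something else, mostly with a low value. They report only what shows in the picture. A call takes as long as a camera call. They do not tell look-alikes from the thing itself.
- cut_out(name, picture): "region" (420x560 bool, what is visible of it) and "box" ([left, top, right, bottom] in pixels, round what is visible of it).
The state is a dict: "t": time; "joints": joint angles; "qvel": joint speeds; "tau": joint torques, N m; "eef_pos": TCP position; "tcp_rot": TCP orientation; "ft_force": force on the tool from outside, world axes, zero at the start; "moment": the same for the moment, N m; "opening": opening from 0.0 (shut) to 1.0 (fully open); "grip_force": force on a finger pad.
Only numpy, scipy, OpenCV 4.12 (cv2) and the standard library are available. Lean on these libraries where they do the work, as an engineer would, in place of code of your own. Each camera call takes 0.05 s, during which the arm holds its last target. There are 200 camera calls.

## Working session

There is one attempt and no reset: what is moved stays moved. The work goes in short steps, Python scripts to look and compute and a tool call to move; the robot and the scene stay as the last step left them, time stands still between calls to the robot, and variables do not carry over. Pictures are saved under pics/ and viewed, at most 10 in all, crops included, and the job is handed in when it is done.

Besides the shell and the picture viewer there is one more tool, called after ">>>" by a JSON object that holds its "fn" and its "kwargs". jog_arm: Moves the arm, as the interface text tells. Its arguments: {"type":"object","properties":{"motion":{"type":"array"},"grip":{"type":"number"}},"required":["motion"]}

```bash
mkdir -p pics; cat > h.py <<'E'
import numpy as np, cv2
from cell import state, read_camera, job_done, cut_out
def f(c): return c["img"].shape[0]/2/np.tan(np.radians(c["vertical_fov"])/2)
def proj(c,P):
    E=np.array(c["extrinsics"]);p=(np.asarray(P,float)-E[:3,3])@E[:3,:3]
    return np.stack([c["cx"]+f(c)*p[...,0]/-p[...,2], c["cy"]-f(c)*p[...,1]/-p[...,2]],-1)
def back(c,uv,z):
    E=np.array(c["extrinsics"]);uv=np.asarray(uv,float)
    d=np.stack([(uv[...,0]-c["cx"])/f(c),-(uv[...,1]-c["cy"])/f(c),-np.ones(uv.shape[:-1])],-1)@E[:3,:3].T
    return E[:3,3]+d*((z-E[2,3])/d[...,2])[...,None]
E
python3 - <<'E'
from h import *
print(state())
for n in("top","side"):
    c=read_camera(n);cv2.imwrite(f"pics/{n}0.png",c["img"]);print(n,{k:v for k,v in c.items() if k!="img"})
    for k in("panel","holder","keeper_peg","leaf"):
        print(k,[(round(r["p"],2),r["box"]) for r in cut_out(k,c)])
E
```

```text
{'t': 0.0, 'joints': array([ 1.22436735e+00,  4.91542704e-01,  1.55944461e+00, -5.31917460e-06,
        1.09169774e+00, -1.05578025e-01]), 'qvel': array([-0.00112699, -0.00044083, -0.00169208, -0.0009727 ,  0.00098126,
       -0.0021264 ]), 'tau': array([-1.17532083e-03, -6.12655878e+01, -2.58166677e+01,  6.91979821e-02,
        4.84183151e-02, -1.49339239e-04]), 'eef_pos': array([148.97325616, 606.76532633, 239.07387185]), 'tcp_rot': array([-3.14050584e+00, -1.10427958e-04,  2.90074410e+00]), 'ft_force': array([0.59995571, 0.70722916, 0.13775137]), 'moment': array([ 0.00106625,  0.0424953 , -0.00554603]), 'grip_force': 0.0, 'opening': 1.000455709299448}
top {'vertical_fov': 49.59505960162829, 'cx': 283.5210733557863, 'cy': 207.43411192366588, 'extrinsics': array([[-2.78138635e-02,  9.91797289e-01, -1.24757872e-01,
         3.62109679e+02],
       [-9.99604650e-01, -2.81099387e-02, -6.13137904e-04,
        -2.81489677e+01],
       [-4.11504466e-03,  1.24691496e-01,  9.92187027e-01,
         1.19945874e+03],
       [ 0.00000000e+00,  0.00000000e+00,  0.00000000e+00,
         1.0000000
[... 528 characters left out ...]
xtrinsics': array([[ 7.05015729e-02, -7.03401742e-01,  7.07287437e-01,
         1.54897775e+03],
       [ 9.97307586e-01,  6.40466291e-02, -3.57156675e-02,
        -4.91899067e+01],
       [-2.01769134e-02,  7.07901137e-01,  7.06023281e-01,
         1.07530546e+03],
       [ 0.00000000e+00,  0.00000000e+00,  0.00000000e+00,
         1.00000000e+00]]), 'shot': 2}
panel [(0.93, [258.8, 202.3, 306.9, 243.1]), (0.87, [336.6, 205.2, 370.9, 226.5]), (0.73, [195.4, 200.9, 226.2, 224.0]), (0.5, [247.4, 197.9, 315.0, 272.8])]
holder [(0.66, [249.4, 200.8, 317.1, 271.2])]
keeper_peg [(0.48, [300.8, 205.5, 308.0, 222.0])]
leaf [(0.62, [283.2, 234.7, 308.9, 257.1]), (0.21, [210.7, 231.8, 228.5, 255.0])]
```

View pics/top0.png

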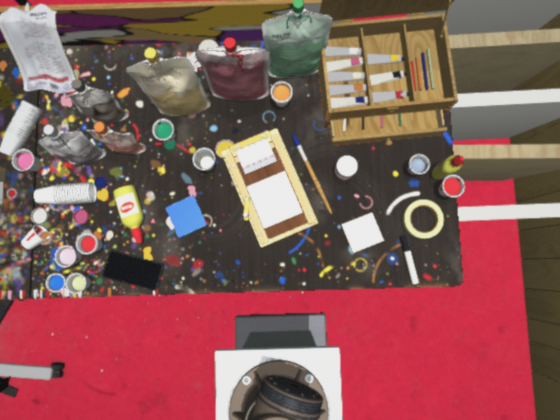

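```bash
python3 - <<'E'
from h import *
a=cv2.imread("pics/top0.png")[115:260,190:400];b=cv2.imread("pics/side0.png")[180:290,220:380]
cv2.imwrite("pics/c1.png",cv2.resize(a,(800,552),interpolation=cv2.INTER_CUBIC))
cv2.imwrite("pics/c2.png",cv2.resize(b,(800,550),interpolation=cv2.INTER_CUBIC))
E
```

```text
(no output)
```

View pics/c1.png

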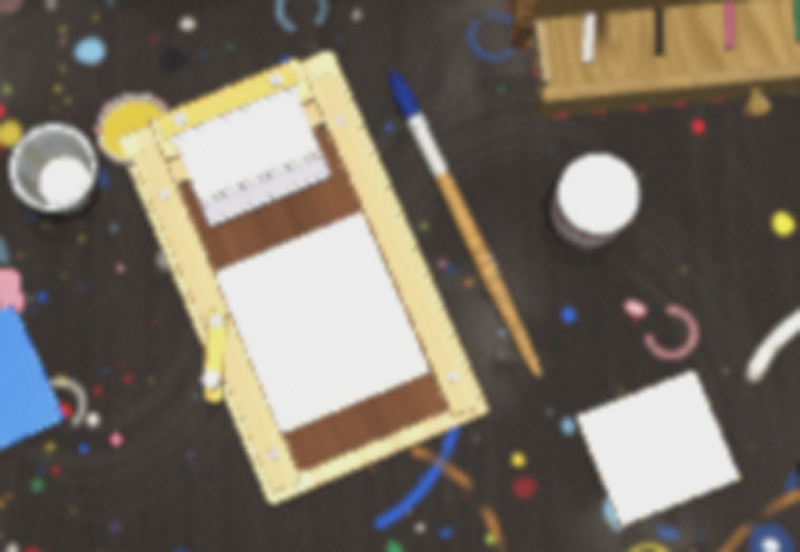

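View pics/c2.png

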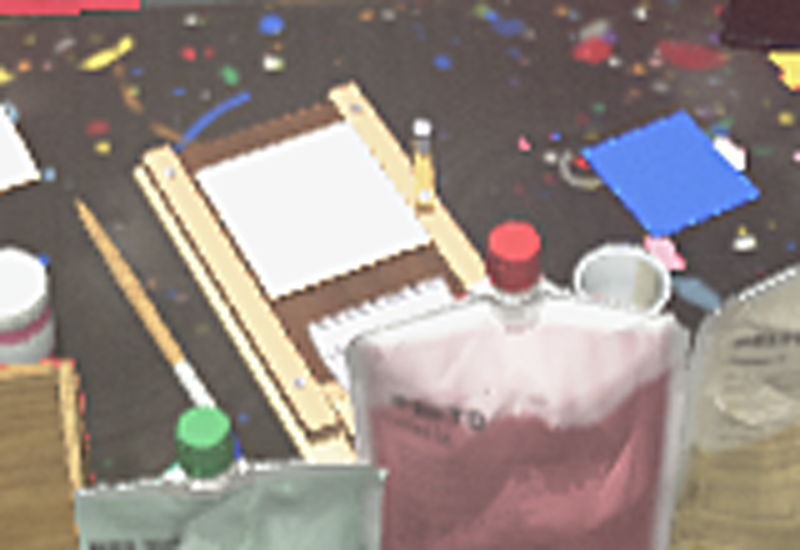

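The top view shows these candidates for the panel:
- white panel in the holder at about (274,201), the larger white one
- smaller white panel on the table at (363,233)
- blue panel at (185,217)
- black pad at (133,270)

I choose the white one lying in the holder, and the close crop confirms it. The turn button peg is near (246,215), the leaf lip near (261,168), and the cups by the head end are at (204,159) and (224,147).

```bash
cat >> h.py <<'E'
def H(p,pose):  # holder mm -> world
    x,y,a=pose;p=np.asarray(p,float);R=np.array([[np.cos(a),-np.sin(a)],[np.sin(a),np.cos(a)]])
    return np.concatenate([p[...,:2]@R.T+[x,y],p[...,2:]],-1)
E
python3 - <<'E'
from h import *
from scipy.optimize import least_squares
T=read_camera("top");S=read_camera("side")
def quad(c,p):
    r=[r for r in cut_out("panel",c)]
    r=min(r,key=lambda r:np.hypot((r["box"][0]+r["box"][2])/2-p[0],(r["box"][1]+r["box"][3])/2-p[1]))
    # white pixels near
    m=(r["region"]&(c["img"].min(2)>170)).astype(np.uint8)
    k=max(cv2.findContours(m,0,1)[0],key=cv2.contourArea)
    return cv2.boxPoints(cv2.minAreaRect(k)) if c is T else cv2.approxPolyDP(cv2.convexHull(k),4,True)[:,0].astype(float),k
qT,kT=quad(T,(274,201));P=back(T,qT,30.);print("panel top corners",P.round(1).tolist(),P.mean(0).round(1))
qS,kS=quad(S,(283,222));Q=back(S,qS,30.);print("side",Q.round(1).tolist(),Q.mean(0).round(1))
# holder from clicked crop points of the top picture (crop scale 3.81, offset 190,115)
ck={(-140,-76.5,27):(487,408),(51.5,45,27.5):(210,226),(51.5,-45,27.5):(331,178),(-140,76.5,6):(272,502)}
m=np.array(list(ck),float);uv=np.array(list(ck.values()))/3.81+[190,115]
s=least_squares(lambda v:(proj(T,H(m,v))-uv).ravel(),[480,0,.4],loss="soft_l1");print("holder",s.x.round(3),s.fun.round(1))
h=s.x
d=P.mean(0)[:2]-h[:2];print("panel in holder",d@[np.cos(h[2]),np.sin(h[2])],d@[-np.sin(h[2]),np.cos(h[2])])
for c,n in((T,"top"),(S,"side")):
    for r in cut_out("keeper_peg",c)[:1]:
        y,x=np.nonzero(r["region"]);print(n,"peg box",r["box"],x.mean(),y.mean())
    print(n,"pivot proj",proj(c,H([-12,66.5,33.5],h)))
    for a in(-.5,-.25,0):
        p=H([-12-42*np.cos(a),66.5-42*np.sin(a),55],h);print(a,p.round(1),proj(c,p).round(1))
# overlay
out=[]
L=[[(-140,y,27),(90,y,27)] for y in(-76.5,-56.5,56.5,76.5)]+[[(51.5,-45,27.5),(51.5,45,27.5)],[(-140,-76.5,27),(-140,76.5,12)]]
for c,(x0,x1,y0,y1) in((T,(190,350,115,260)),(S,(230,330,190,280))):
    k=4;im=cv2.resize(c["img"][y0:y1,x0:x1],None,fx=k,fy=k,interpolation=cv2.INTER_CUBIC)
    for l in L:
        p=((proj(c,H(np.array(l,float),h))-[x0,y0]+.5)*k).astype(int);cv2.line(im,tuple(map(int,p[0])),tuple(map(int,p[1])),(0,0,255),1)
    for a in(-.5,-.25,0):
        p=((proj(c,H([-12-42*np.cos(a),66.5-42*np.sin(a),55],h))-[x0,y0]+.5)*k);cv2.circle(im,tuple(map(int,p)),3,(0,255,0),1)
    p=((proj(c,np.append(P.mean(0)[:2],30))-[x0,y0]+.5)*k);cv2.circle(im,tuple(map(int,p)),4,(255,0,0),1)
    cv2.imwrite("pics/ov_%d.png"%x0,im)
E
```

```text
panel top corners [[567.1, 70.3, 30.0], [607.6, -33.3, 30.0], [495.8, -75.4, 30.0], [456.3, 27.2, 30.0]] [531.7  -2.8  30. ]
side [[465.9, 27.8, 30.0], [572.2, 65.6, 30.0], [609.2, -32.3, 30.0], [502.9, -71.0, 30.0]] [537.5  -2.5  30. ]
holder [5.68572e+02 9.98300e+00 3.77000e-01] [-0.9  0.9  0.  -0.  -0.2 -0.7  1.5 -0.1]
panel in holder -38.993268630923374 1.7156239532703148
top pivot proj [246.6941108  199.19625972]
-0.5 [491.3  72.6  55. ] [244.2 214.3]
-0.25 [491.3  62.1  55. ] [248.4 214.2]
0 [493.9  51.9  55. ] [252.3 213.1]
side peg box [303.2, 204.8, 308.1, 222.1] 304.2083333333333 212.77083333333334
side pivot proj [304.27715647 218.1345989 ]
-0.5 [491.3  72.6  55. ] [304.6 203.9]
-0.25 [491.3  62.1  55. ] [301.3 204.2]
0 [493.9  51.9  55. ] [298.2 204.9]
```

View pics/ov_190.png

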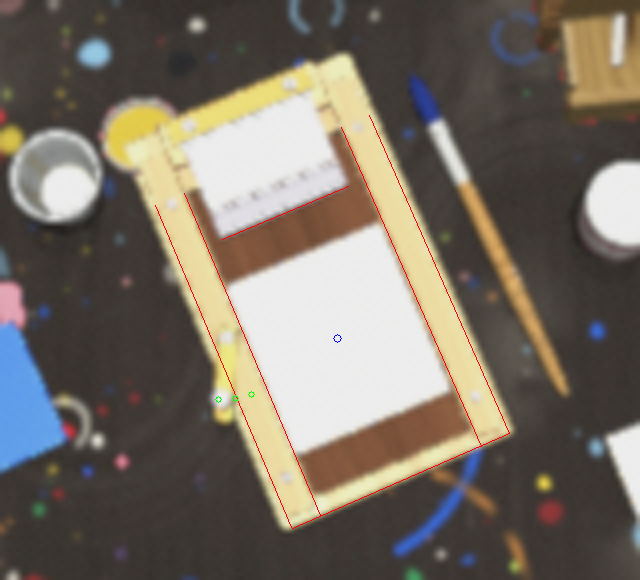

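View pics/ov_230.png

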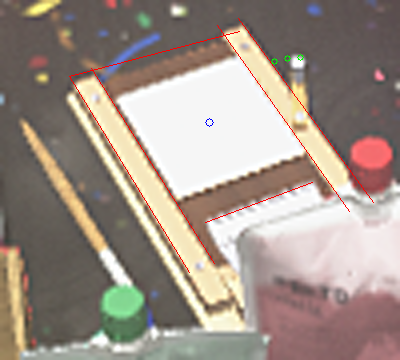

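The overlay fits in the top view: fences, lip, and panel centre near (533,-3) with yaw about 0.365. The side view is about 5 mm off along x, so I take an in-between value. Moving over now.

>>> {"fn": "jog_arm", "kwargs": {"motion": [[[-36,-35,0],-0.12],[[-72,-70,0],-0.24],[[-108,-104,0],-0.36],[[-144,-139,0],-0.48],[[-180,-174,0],-0.605]], "grip": 0.5}}

```text
t: 1.3
eef_pos: [282.5, 394.1, 239.8]
tcp_rot: [3.141, 0.001, -2.773]
ft_force: [0.6, 0.9, 0.5]
opening: 0.637
grip_force: 0.0
```

```bash
cat >> h.py <<'E'
def rel(target,st=None):
    from scipy.spatial.transform import Rotation as R
    st=st or state();r=R.from_euler("xyz",st["tcp_rot"]).as_matrix();return (np.asarray(target,float)-st["eef_pos"])@r
E
python3 - <<'E'
from h import *
s=state();print(s["eef_pos"],s["tcp_rot"],s["ft_force"],s["opening"],s["t"])
a=.365;P=np.array([534,-2.7]);t=P-20*np.array([np.cos(a),np.sin(a)]);print(t,rel([*t,100],s))
E
```

```text
[282.53268862 394.14715625 239.81692203] [ 3.14135551e+00  5.46450535e-04 -2.77317461e+00] [0.60656996 0.87135412 0.46901025] 0.6373115374245873 1.3
[515.31752478  -9.83898589] [ -71.59654791 -460.74626342  139.74680587]
```

>>> {"fn": "jog_arm", "kwargs": {"motion": [[[-7,-47,0],0],[[-14,-94,0],0],[[-21,-140,0],0],[[-29,-187,0],0],[[-36,-234,0],0]]}}

```text
t: 1.8
eef_pos: [399.4, 188.1, 239.9]
tcp_rot: [3.142, 0.001, -2.778]
ft_force: [0.9, 1.3, 0.1]
opening: 0.503
grip_force: 0.0
```

>>> {"fn": "jog_arm", "kwargs": {"motion": [[[-7,-46,10],0],[[-14,-92,30],0],[[-21,-138,60],0],[[-29,-184,90],0],[[-36,-227,125],0]]}}

```text
t: 2.3
eef_pos: [507.1, 0.4, 124.7]
tcp_rot: [-3.141, 0.002, -2.779]
ft_force: [1.6, 1.0, -0.2]
opening: 0.497
grip_force: 0.0
```

```bash
python3 - <<'E'
from h import *
T=read_camera("top");S=read_camera("side")
s=state();print(s["eef_pos"],s["tcp_rot"],s["ft_force"],s["opening"],s["t"])
a=.365;P=np.array([534,-2.7]);t=P-20*np.array([np.cos(a),np.sin(a)]);print(t,rel([*t,60],s))
x0,x1,y0,y1=230,330,180,280
A=cv2.resize(S["img"][y0:y1,x0:x1],None,fx=4,fy=4,interpolation=cv2.INTER_CUBIC)
tip=s["eef_pos"]-[0,0,25]
p=(proj(S,tip)-[x0,y0]+.5)*4;cv2.circle(A,tuple(map(int,p)),3,(0,0,255),1)
B=cv2.resize(T["img"][130:230,220:320],None,fx=4,fy=4,interpolation=cv2.INTER_CUBIC)
p=(proj(T,tip)-[220,130]+.5)*4;cv2.circle(B,tuple(map(int,p)),3,(0,0,255),1)
cv2.imwrite("pics/n1.png",np.hstack([A,B]))
E
```

```text
[506.85304854  -0.9838936  121.91314516] [ 3.14007008 -0.00320957 -2.78233068] [-0.18315241  0.03356375  0.62636965] 0.4976509161875626 2.4
[515.31752478  -9.83898589] [ -5.00946099 -11.35995239  61.88016114]
```

View pics/n1.png

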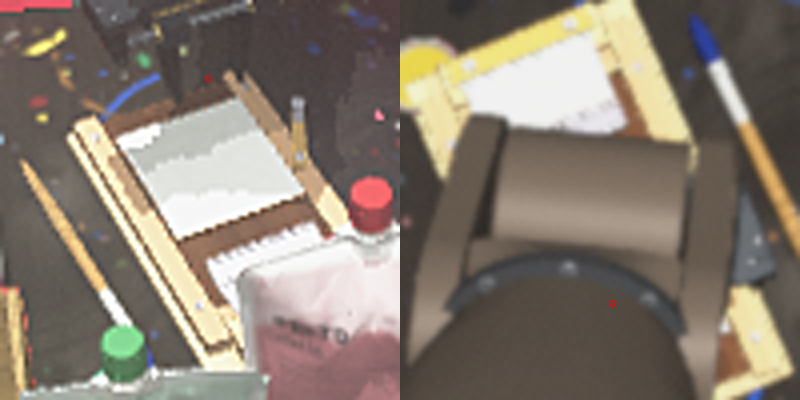

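The left half (side) shows the fingers at about (165,80) and (245,70), astride the marked tip point, behind the panel's tail. I lower closer and look again.

>>> {"fn": "jog_arm", "kwargs": {"motion": [[[-2,-5,20],0],[[-5,-11,40],0],[[-5,-11,54],0],[[-5,-11,54],0]]}}

```text
t: 2.8
eef_pos: [513.9, -5.7, 70.3]
tcp_rot: [3.14, -0.002, -2.778]
ft_force: [-0.8, 0.2, 1.1]
opening: 0.502
grip_force: 0.0
```

```bash
python3 - <<'E'
from h import *
S=read_camera("side")
s=state();print(s["eef_pos"],s["tcp_rot"],s["ft_force"],s["opening"],s["t"])
x0,x1,y0,y1=240,320,190,270;k=7
A=cv2.resize(S["img"][y0:y1,x0:x1],None,fx=k,fy=k,interpolation=cv2.INTER_CUBIC)
r=s["tcp_rot"][2];ty=np.array([np.sin(r),-np.cos(r),0])
for o,z in((0,0),(24,0),(-24,0),(36,0),(-36,0)):
    p=(proj(S,s["eef_pos"]-[0,0,25]+o*ty)-[x0,y0]+.5)*k;cv2.circle(A,tuple(map(int,p)),3,(0,0,255),1)
p=(proj(S,[534,-2.7,30])-[x0,y0]+.5)*k;cv2.circle(A,tuple(map(int,p)),3,(255,0,0),1)
cv2.imwrite("pics/n2.png",A)
E
```

```text
[514.30830091  -5.73543471  71.2592367 ] [ 3.14096383e+00 -9.00160374e-04 -2.77825122e+00] [0.26671759 0.10447069 0.27716934] 0.49838502017801234 2.85
```

View pics/n2.png

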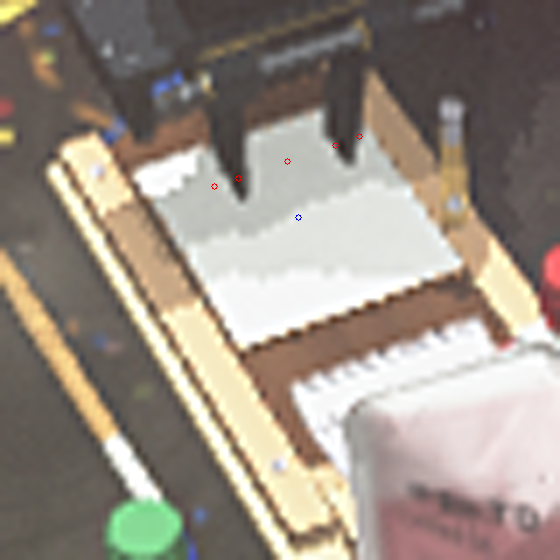

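The side view shows the fingertips at (240,200) and (348,163), about 2 px below the projection. So the side camera carries the offset and the top-view estimate holds. Pressing down.

>>> {"fn": "jog_arm", "kwargs": {"motion": [[[1,-2,7],0],[[2,-4,13],0],[[2,-4,17],0],[[2,-4,20],0],[[2,-4,23],0]]}}

```text
t: 3.35
eef_pos: [514.3, -10.8, 48.7]
tcp_rot: [-3.141, 0.001, -2.779]
ft_force: [-3.1, -1.6, 11.5]
opening: 0.5
grip_force: 5.9
```

>>> {"fn": "jog_arm", "kwargs": {"motion": [[[0,0,1],0],[[0,0,2],0],[[0,0,2],0]]}}

```text
t: 3.65
eef_pos: [514.3, -10.8, 48.1]
tcp_rot: [-3.141, 0.001, -2.779]
ft_force: [-5.9, -1.7, 28.9]
opening: 0.5
grip_force: 14.6
```

>>> {"fn": "jog_arm", "kwargs": {"motion": [[[0,0,0.7],0],[[-4,0,0.7],0],[[-9,0,0.7],0],[[-15,0,0.7],0],[[-21,0,0.7],0]]}}

```text
t: 4.15
eef_pos: [534.4, -3.4, 48.1]
tcp_rot: [-3.14, 0.002, -2.779]
ft_force: [-7.4, -2.9, 35.4]
opening: 0.501
grip_force: 17.7
```

>>> {"fn": "jog_arm", "kwargs": {"motion": [[[-5,0,0],0],[[-9,0,0],0],[[-12,0,0],0],[[-15,0,0],0],[[-18,0,0],0]]}}

```text
t: 4.65
eef_pos: [551.3, 2.9, 48.1]
tcp_rot: [-3.14, 0.002, -2.779]
ft_force: [-8.5, -2.6, 34.1]
opening: 0.497
grip_force: 16.8
```

```bash
python3 - <<'E'
from h import *
S=read_camera("side")
s=state();print(s["eef_pos"],s["tcp_rot"],s["ft_force"],s["opening"],s["t"])
x0,x1,y0,y1=240,320,190,270;k=7
cv2.imwrite("pics/n3.png",cv2.resize(S["img"][y0:y1,x0:x1],None,fx=k,fy=k,interpolation=cv2.INTER_CUBIC))
E
```

```text
[551.6976368    3.04260894  48.12941175] [-3.14000579e+00  2.74960619e-03 -2.77848324e+00] [-6.71446974 -1.70989954 33.98012293] 0.5010998725775138 4.7
```

View pics/n3.png

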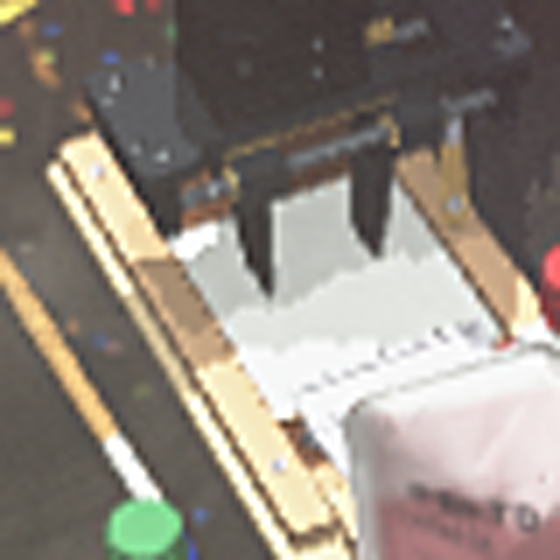

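The side picture shows the panel's front edge reaching under the lip (about (300,390) to (480,325)), moving along with the fingers.

>>> {"fn": "jog_arm", "kwargs": {"motion": [[[-4,0,0],0],[[-8,0,0],0],[[-12,0,0],0],[[-15,0,0],0],[[-18,0,0],0]]}}

```text
t: 5.2
eef_pos: [567.1, 9.2, 48.1]
tcp_rot: [-3.141, 0.0, -2.778]
ft_force: [-11.9, -4.5, 35.6]
opening: 0.502
grip_force: 17.7
```

>>> {"fn": "jog_arm", "kwargs": {"motion": [[[-2,0,0],0],[[-4,0,0],0],[[-6,0,0],0]]}}

```text
t: 5.5
eef_pos: [572.7, 11.3, 48.1]
tcp_rot: [-3.141, 0.0, -2.778]
ft_force: [-11.1, -5.2, 35.1]
opening: 0.497
grip_force: 17.3
```

>>> {"fn": "jog_arm", "kwargs": {"motion": [[[-1.5,0,0],0],[[-3,0,0],0],[[-4.5,0,0],0],[[-4.5,0,0],0]]}}

```text
t: 5.9
eef_pos: [577.1, 13.0, 48.1]
tcp_rot: [-3.141, 0.001, -2.778]
ft_force: [-10.1, -3.3, 34.1]
opening: 0.498
grip_force: 16.8
```

>>> {"fn": "jog_arm", "kwargs": {"motion": [[[-1.5,0,0],0],[[-3,0,0],0],[[-3,0,0],0]]}}

```text
t: 6.2
eef_pos: [579.6, 13.9, 48.1]
tcp_rot: [-3.141, -0.0, -2.778]
ft_force: [-12.2, -4.9, 34.5]
opening: 0.503
grip_force: 17.3
```

>>> {"fn": "jog_arm", "kwargs": {"motion": [[[-1,0,0],0],[[-2,0,0],0],[[-2,0,0],0]]}}

```text
t: 6.5
eef_pos: [579.9, 14.0, 48.1]
tcp_rot: [3.141, -0.004, -2.778]
ft_force: [-20.1, -11.5, 39.5]
opening: 0.497
grip_force: 20.1
```

>>> {"fn": "jog_arm", "kwargs": {"motion": [[[-1,0,0],0],[[-2,0,0],0],[[-2,0,0],0]]}}

```text
t: 6.8
eef_pos: [580.1, 14.1, 48.0]
tcp_rot: [3.141, -0.008, -2.777]
ft_force: [-27.9, -17.1, 45.7]
opening: 0.498
grip_force: 23.0
```

The horizontal force rose to about 33 N at 70 mm of travel, so the panel is home against the stop. I release straight up, close the fingers and look.

>>> {"fn": "jog_arm", "kwargs": {"motion": [[[0,0,-3],0],[[0,0,-8],0],[[0,0,-20],0],[[0,0,-40],0],[[0,0,-70],0]]}}

```text
t: 7.3
eef_pos: [583.4, 16.0, 115.6]
tcp_rot: [3.141, -0.002, -2.778]
ft_force: [-0.1, 0.5, 0.0]
opening: 0.498
grip_force: 0.0
```

>>> {"fn": "jog_arm", "kwargs": {"motion": [[[20,40,-10],0],[[40,75,-10],0],[[60,112,-10],0],[[60,112,-10],0]], "grip": 1.0}}

```text
t: 7.7
eef_pos: [484.6, 101.6, 126.2]
tcp_rot: [3.141, -0.002, -2.776]
ft_force: [-0.6, -0.4, -0.2]
opening: 0.22
grip_force: 0.0
```

```bash
python3 - <<'E'
from h import *
T=read_camera("top");S=read_camera("side")
s=state();print(s["eef_pos"],s["tcp_rot"],s["ft_force"],s["opening"],s["t"])
h=(569.5,10.1,.37)
for n,c in(("top",T),("side",S)):
  for k in("panel","keeper_peg"):print(n,k,[(round(r["p"],2),r["box"]) for r in cut_out(k,c)])
for a in(-.5,-.4,-.3,-.2):print(a,proj(S,H([-12-42*np.cos(a),66.5-42*np.sin(a),55],h))+[1,2.3])
print("rel pusher start",rel(H([-50,112,65],h),s))
x0,x1,y0,y1=240,320,190,270;k=7
A=cv2.resize(S["img"][y0:y1,x0:x1],None,fx=k,fy=k,interpolation=cv2.INTER_CUBIC)
for q in([(-30,-55,25.5),(-30,55,25.5)],[(51.5,-45,30),(51.5,45,30)]):
    p=((proj(S,H(np.array(q),h))+[1,2.3]-[x0,y0]+.5)*k).astype(int);cv2.line(A,tuple(map(int,p[0])),tuple(map(int,p[1])),(0,0,255),1)
cv2.imwrite("pics/n4.png",A)
E
```

```text
[488.1917221   99.85759439 126.30142033] [-3.14123667e+00  1.38293312e-03 -2.77689537e+00] [ 0.55551539 -0.69978664  0.62581655] 0.13904364168836064 7.8
top panel [(0.76, [238.7, 147.9, 290.2, 198.8]), (0.62, [342.8, 214.1, 384.1, 251.3])]
top keeper_peg []
side panel [(0.87, [336.9, 205.2, 371.7, 226.4]), (0.72, [194.0, 199.7, 228.3, 225.0]), (0.61, [268.5, 217.6, 310.0, 258.0])]
side keeper_peg [(0.43, [304.4, 208.2, 309.6, 220.7])]
-0.5 [305.87849709 206.52929183]
-0.4 [304.55365137 206.539931  ]
-0.3 [303.23813711 206.64206133]
-0.2 [301.94431365 206.83476252]
rel pusher start [ 6.73071862 -1.09922574 61.292566  ]
```

View pics/n4.png

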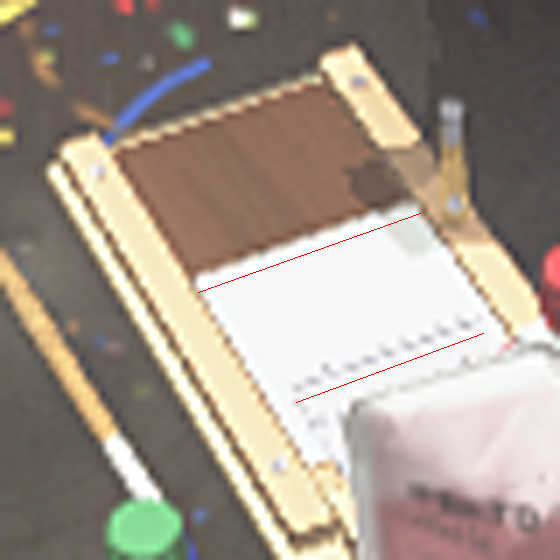

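The panel's tail edge at (197,275)–(415,205) and the lip are offset alike from the overlay, so the panel is home under the leaf. The button is still open, with the peg top at (451,105), keeper about -0.43. I lower the closed fingers outside the peg.

>>> {"fn": "jog_arm", "kwargs": {"motion": [[[4,-1,20],0],[[8,-1,45],0],[[8,-2,61],0],[[8,-2,61],0]]}}

```text
t: 8.4
eef_pos: [480.9, 93.8, 62.8]
tcp_rot: [3.141, -0.003, -2.78]
ft_force: [0.6, -0.4, -0.7]
opening: 0.008
grip_force: 0.0
```

```bash
python3 - <<'E'
from h import *
S=read_camera("side");s=state();print(s["eef_pos"],s["ft_force"],s["opening"],s["t"])
h=(569.5,10.1,.37)
c0=rel(H([0,0,65],h),s);print("holder pos of tool",c0)  # holder x = c0[0]... tool x=-holder x
for th in(-.43,-.2,0,.2,.4,.6,.8,1.,1.2,1.4,1.571,1.6):
    peg=np.array([-12-42*np.cos(th),66.5-42*np.sin(th)])
    off=np.array([-10-6*np.sin(th),12+6*np.cos(th)]) if th>0 else np.array([-4-12*max(0,(th+.43)/.43)*.5,17.5])
    print(th,peg.round(1),"pusher",(peg+off).round(1),"rel",rel(H([*(peg+off),65],h),s).round(1))
x0,x1,y0,y1=270,340,180,240;k=8
cv2.imwrite("pics/n5.png",cv2.resize(S["img"][y0:y1,x0:x1],None,fx=k,fy=k,interpolation=cv2.INTER_CUBIC))
E
```

```text
[481.32756119  93.98289023  63.88329836] [ 1.04833995 -0.31389347  0.59101133] 0.0017556254566241923 8.45
holder pos of tool [ -52.73627576 -109.67786752   -1.27116316]
-0.43 [-50.2  84. ] pusher [-54.2 101.5] rel [ 2.2 -8.6 -1.1]
-0.2 [-53.2  74.8] pusher [-60.4  92.3] rel [  8.4 -17.8  -1.1]
0 [-54.   66.5] pusher [-64.  84.] rel [ 11.9 -26.2  -1.1]
0.2 [-53.2  58.2] pusher [-64.4  76. ] rel [ 12.2 -34.2  -1.1]
0.4 [-50.7  50.1] pusher [-63.   67.7] rel [ 10.8 -42.5  -1.1]
0.6 [-46.7  42.8] pusher [-60.1  59.7] rel [  7.8 -50.4  -1.1]
0.8 [-41.3  36.4] pusher [-55.6  52.6] rel [  3.2 -57.6  -1.1]
1.0 [-34.7  31.2] pusher [-49.7  46.4] rel [ -2.6 -63.7  -1.2]
1.2 [-27.2  27.4] pusher [-42.8  41.5] rel [ -9.6 -68.5  -1.2]
1.4 [-19.1  25.1] pusher [-35.1  38.1] rel [-17.4 -71.8  -1.2]
1.571 [-12.   24.5] pusher [-28.   36.5] rel [-24.5 -73.4  -1.2]
1.6 [-10.8  24.5] pusher [-26.8  36.3] rel [-25.7 -73.5  -1.2]
```

View pics/n5.png

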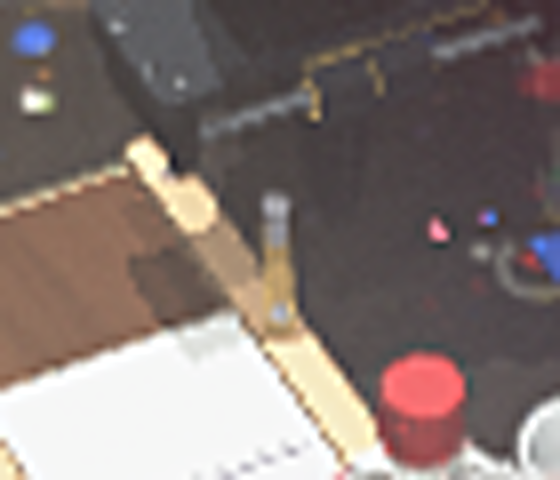

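The side picture shows the peg at (277,205). The dark closed fingers are just outside it to the right, clear of everything else. I now push along the arc.

>>> {"fn": "jog_arm", "kwargs": {"motion": [[[3,-6,0],0],[[5,-12,0],0],[[6,-18,0],0],[[7,-24,0],0],[[8,-30,0],0]]}}

```text
t: 8.95
eef_pos: [484.5, 63.0, 64.8]
tcp_rot: [-3.142, 0.0, -2.779]
ft_force: [-1.3, 1.0, 0.8]
opening: 0.006
grip_force: 0.6
```

```bash
python3 - <<'E'
from h import *
S=read_camera("side");s=state();print(s["eef_pos"],s["ft_force"],s["t"])
print("holder pos of tool",rel(H([0,0,65],(569.5,10.1,.37)),s))
print([(round(r["p"],2),r["box"]) for r in cut_out("keeper_peg",S)])
for a in(0,.1,.2,.3,.4):print(a,proj(S,H([-12-42*np.cos(a),66.5-42*np.sin(a),55],(569.5,10.1,.37))))
x0,x1,y0,y1=270,340,180,240;k=8
cv2.imwrite("pics/n6.png",cv2.resize(S["img"][y0:y1,x0:x1],None,fx=k,fy=k,interpolation=cv2.INTER_CUBIC))
E
```

```text
[484.79910339  62.4430772   64.74877805] [ 0.76416158 -0.40779243 -0.28138744] 9.0
holder pos of tool [-60.631583   -78.98023075  -0.19241439]
[(0.46, [297.7, 205.1, 306.1, 220.6])]
0 [298.47022002 205.18421281]
0.1 [297.31343125 205.63517064]
0.2 [296.22510919 206.16514865]
0.3 [295.21581514 206.76937211]
0.4 [294.29547128 207.44236012]
```

>>> {"fn": "jog_arm", "kwargs": {"motion": [[[1,-5,0],0],[[1,-11,0],0],[[-0.5,-19,0],0],[[-5,-26.5,0],0],[[-11,-33,0],0]]}}

```text
t: 9.55
eef_pos: [506.8, 36.0, 64.5]
tcp_rot: [3.141, -0.001, -2.779]
ft_force: [-0.6, 0.6, 0.8]
opening: 0.003
grip_force: 0.6
```

```bash
cat > kk.py <<'E'
from h import *
h=(569.5,10.1,.37)
S=read_camera("side");s=state();print(s["eef_pos"],s["ft_force"],s["t"])
print("tool-> origin",rel(H([0,0,65],h),s))
for n in("keeper_peg","keeper"):print(n,[(round(r["p"],2),r["box"]) for r in cut_out(n,S)])
for a in(0,.6,.8,1.,1.2,1.4,1.57):print(a,proj(S,H([-12-42*np.cos(a),66.5-42*np.sin(a),55],h)).round(1))
E
python3 kk.py
```

```text
[508.31821695  35.6322392   64.5932562 ] [ 0.74230633 -0.47127059 -0.10322316] 9.6
tool-> origin [-48.15657044 -45.56434453  -0.32632275]
keeper_peg [(0.65, [289.6, 213.2, 307.1, 222.6])]
keeper [(0.38, [286.8, 211.2, 303.0, 220.2])]
0 [298.5 205.2]
0.6 [292.8 209. ]
0.8 [291.7 210.7]
1.0 [291.1 212.5]
1.2 [291.  214.4]
1.4 [291.5 216.3]
1.57 [292.4 217.9]
```

>>> {"fn": "jog_arm", "kwargs": {"motion": [[[-4,-3.5,0],0],[[-8,-6,0],0],[[-12,-9,0],0],[[-16,-12,0],0],[[-19,-14,0],0]]}}

```text
t: 10.2
eef_pos: [528.3, 32.2, 64.2]
tcp_rot: [3.138, -0.002, -2.779]
ft_force: [-5.3, 25.2, 1.5]
opening: 0.004
grip_force: 12.5
```

```bash
python3 kk.py
```

```text
[528.65320544  32.26284562  64.21557585] [-3.45557769 19.99678451  1.62408431] 10.25
tool-> origin [-30.31326355 -35.22050784  -0.94316137]
keeper_peg [(0.44, [288.8, 215.3, 311.0, 225.9])]
keeper [(0.64, [288.1, 216.4, 305.1, 223.9])]
0 [298.5 205.2]
0.6 [292.8 209. ]
0.8 [291.7 210.7]
1.0 [291.1 212.5]
1.2 [291.  214.4]
1.4 [291.5 216.3]
1.57 [292.4 217.9]
```

The reaction is now radial: the -y face is pressing the peg towards the pivot. I back off, move to the tail side of the peg and finish with the +x face.

>>> {"fn": "jog_arm", "kwargs": {"motion": [[[0,8,0],0],[[10,8,0],0],[[15,4,0],0],[[15,-4,0],0],[[15,-4,0],0]]}}

```text
t: 10.85
eef_pos: [517.2, 19.9, 64.7]
tcp_rot: [-3.141, 0.001, -2.78]
ft_force: [-0.5, 0.4, 0.1]
opening: 0.006
grip_force: 0.0
```

>>> {"fn": "jog_arm", "kwargs": {"motion": [[[-4,-1,0],0],[[-8,-1,0],0],[[-11,-1,0],0],[[-13,-1,0],0],[[-13,-1,0],0]]}}

```text
t: 11.35
eef_pos: [529.2, 25.2, 64.5]
tcp_rot: [3.142, 0.0, -2.778]
ft_force: [0.3, 0.0, -0.3]
opening: 0.006
grip_force: 0.0
```

```bash
python3 kk.py
```

```text
[529.06967253  25.13153262  64.46429017] [-0.28425773  0.27635357 -0.29986869] 11.4
tool-> origin [-32.44809988 -28.41968244  -0.53647127]
keeper_peg [(0.28, [246.5, 207.7, 314.6, 270.6])]
keeper [(0.58, [288.7, 218.9, 304.8, 223.5]), (0.49, [172.2, 181.0, 182.6, 212.9]), (0.36, [152.2, 236.7, 167.2, 256.9])]
0 [298.5 205.2]
0.6 [292.8 209. ]
0.8 [291.7 210.7]
1.0 [291.1 212.5]
1.2 [291.  214.4]
1.4 [291.5 216.3]
1.57 [292.4 217.9]
```

>>> {"fn": "jog_arm", "kwargs": {"motion": [[[-2,0,0],0],[[-4,0,0],0],[[-4,0,0],0]]}}

```text
t: 11.8
eef_pos: [533.0, 26.4, 64.5]
tcp_rot: [3.142, 0.0, -2.779]
ft_force: [-0.1, 1.2, 0.2]
opening: 0.002
grip_force: 0.0
```

>>> {"fn": "jog_arm", "kwargs": {"motion": [[[-1,0,0],0],[[-2,0,0],0],[[-2,0,0],0]]}}

```text
t: 12.1
eef_pos: [533.7, 26.8, 64.4]
tcp_rot: [3.141, -0.002, -2.778]
ft_force: [-4.9, -5.4, 3.5]
opening: 0.006
grip_force: 3.3
```

>>> {"fn": "jog_arm", "kwargs": {"motion": [[[-1,0,0],0],[[-2,0,0],0],[[-2,0,0],0]]}}

```text
t: 12.4
eef_pos: [534.0, 27.0, 64.3]
tcp_rot: [3.14, -0.006, -2.778]
ft_force: [-12.3, -11.5, 7.1]
opening: 0.007
grip_force: 7.8
```

>>> {"fn": "jog_arm", "kwargs": {"motion": [[[4,0,0],0],[[12,0,0],0],[[12,0,-20],0],[[12,0,-60],0],[[30,30,-95],0]]}}

```text
t: 12.9
eef_pos: [499.6, 44.0, 160.7]
tcp_rot: [-3.141, 0.002, -2.781]
ft_force: [-0.9, -0.1, -0.2]
opening: 0.005
grip_force: 0.0
```

>>> {"fn": "jog_arm", "kwargs": {"motion": [[[10,45,0],0],[[20,90,0],0],[[30,135,0],0],[[40,180,0],0],[[40,180,0],0]]}}

```text
t: 13.4
eef_pos: [393.5, 202.2, 159.7]
tcp_rot: [3.141, -0.0, -2.774]
ft_force: [-0.2, -0.7, 0.1]
opening: 0.005
grip_force: 0.0
```

```bash
cat >> kk.py <<'E'
T=read_camera("top");h=(569.5,10.1,.37)
def show(c):
    from scipy.optimize import minimize_scalar
    for n in("keeper_peg","keeper","panel","leaf"):print(c["shot"],n,[(round(r["p"],2),r["box"]) for r in cut_out(n,c)])
    for a in(1.2,1.4,1.57):
        print(a,"peg top",proj(c,H([-12-42*np.cos(a),66.5-42*np.sin(a),55],h)).round(1),"bar end",proj(c,H([-12-55*np.cos(a),66.5-55*np.sin(a),33.5],h)).round(1))
    print("pivot",proj(c,H([-12,66.5,33.5],h)).round(1))
    r=[r for r in cut_out("keeper_peg",c)+cut_out("keeper",c)]
    if r:
        y,x=np.nonzero(r[0]["region"]);print("line",cv2.fitLine(np.c_[x,y].astype(np.float32),2,0,.01,.01).ravel().round(2))
show(T);show(S)
E
python3 kk.py
```

```text
[395.01701358 200.9069984  159.7302969 ] [ 0.64833592 -0.01468141 -0.55750965] 13.45
tool-> origin [ -94.26063408 -240.76086547   94.73431723]
keeper_peg []
keeper []
0 [298.5 205.2]
0.6 [292.8 209. ]
0.8 [291.7 210.7]
1.0 [291.1 212.5]
1.2 [291.  214.4]
1.4 [291.5 216.3]
1.57 [292.4 217.9]
17 keeper_peg [(0.5, [246.0, 191.0, 269.6, 200.6])]
17 keeper [(0.69, [247.7, 191.8, 267.8, 203.0])]
17 panel [(0.78, [342.5, 213.3, 382.8, 252.3]), (0.69, [239.8, 149.9, 288.8, 205.7]), (0.58, [165.8, 193.1, 205.2, 231.8]), (0.28, [219.6, 129.9, 313.6, 249.4])]
17 leaf [(0.56, [236.5, 138.7, 274.3, 175.8])]
1.2 peg top [262.3 197. ] bar end [267.8 198.1]
1.4 peg top [261.9 193.8] bar end [267.2 194. ]
1.57 peg top [261.1 191.2] bar end [266.1 190.6]
pivot [246.5 198.7]
line [  0.92  -0.4  255.14 195.47]
16 keeper_peg []
16 keeper []
16 panel [(0.96, [338.2, 203.0, 373.7, 228.3]), (0.63, [264.3, 224.1, 306.8, 258.2])]
16 leaf [(0.56, [284.6, 234.4, 308.7, 257.6]), (0.49, [267.9, 224.9, 312.3, 256.2]), (0.47, [258.3, 203.2, 297.9, 228.8])]
1.2 peg top [291.  214.4] bar end [287.  219.5]
1.4 peg top [291.5 216.3] bar end [287.6 222. ]
1.57 peg top [292.4 217.9] bar end [288.6 224. ]
pivot [304.4 218.4]
```

```bash
python3 - <<'E'
from h import *
from scipy.ndimage import map_coordinates
h=(569.5,10.1,.37)
T=read_camera("top");I0=cv2.imread("pics/top0.png")
def tail(img,y,z,r):
    x=np.arange(*r,.25);p=proj(T,H(np.c_[x,0*x+y,0*x+z],h))
    v=map_coordinates(img[...,0].astype(float),[p[:,1],p[:,0]],order=1)
    t=(v.min()+v.max())/2;return x[np.argmax(v>t)]
for y in(-45,-35,-20,-5,30,45):
    a,b=tail(I0,y,30,(-125,-70)),tail(T["img"],y,25.5,(-60,-15));print(y,a,b,b-a)
E
```

```text
-45 -100.0 -30.25 69.75
-35 -100.25 -30.5 69.75
-20 -100.5 -30.5 70.0
-5 -100.25 -30.5 69.75
30 -100.25 -30.75 69.5
45 -100.0 -30.75 69.25
```

```bash
python3 -c "
from cell import job_done; print(job_done())"
```

```text
the job is handed in; nothing more can be done
None
```

I handed the job in at about 13.5 s of robot time. The panel is home under the leaf spring: its tail edge measures about -30.5 mm in the holder (-30 is fully home) and it lies square. The turn button was pushed to its stop and lies square across the tail. The hand-in call returned no verdict.

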